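# Refit the burr carrier in the grain mill

## Robot

A 7-joint arm with a two-finger parallel gripper is mounted at the origin on a cart in front of the work surface, level with it; the furniture and walls round the work are solid. World frame = base frame: x ahead of the robot, y to its left, z up, the work surface at z = 0. Lengths are in mm, angles in rad, forces in N, time in s.
With the tool pointing down it reaches from about 425 to 875 mm from the base axis. Payload 9.9 kg.
Tool frame: the origin (TCP) lies between the finger pads; the fingertips stand 25 mm ahead of it and the grasp point (between the pads) lies 6 mm ahead of it; z points along the fingers, y is the direction in which the jaws open and shut (so a half turn about z gives the same grasp; the last joint's range is limited). The gripper opens to 85 mm and grips with 20 to 120 N. Pads are 22 mm wide; open, the fingers measure 114 mm over their backs; the gripper's body (76 mm by 85 mm) begins 54 mm behind the grasp point. The pads swing forward as they close: fully open they stand 13 mm farther back than shut.
Start: joints at [1.158, 0.576, 0.025, 1.437, -0.015, 1.129, -0.057], TCP at [217.967, -638.843, 256.289] pointing down, gripper open.
Joint ranges: [-2.76, 2.76], [-0.34, 2.15], [-1.52, 1.57], [0.19, 2.46], [-1.09, 4.23], [0.17, 1.99], [-2.82, 2.82]. Speed limits (rad/s): [2.22, 2.22, 3.01, 3.01, 3.14, 3.14, 3.14].

## Interface

Orientations are given as a unit quaternion [w, x, y, z].
In Python, from station import arm gives the robot as it stands. The module is installed in compiled form; this text tells all that it offers.
- The arm moves only by the tool carry_out, never from a script. Its argument "targets" is a list of rows, each a list of 2 entries, a list of its own where there are three numbers: the shift along the tool's x, y, z in cm, then the turn about the tool's z in degrees. A call has exactly 5 rows; each row is the pose to reach, as a shift and turn from the pose commanded when the call began, along the tool's axes at that moment; what a row does not reach only later rows make up. A row lasts 1/10 s, in which the tool goes at most 50 mm and 8.59 degrees, less where a joint would pass 70% of its speed; a pose out of reach is approached as far as the arm can. A call with a gripper value outside its range is refused whole. "claw" is the gripper command: -1 is shut, 1 is fully open, values between are in proportion, set as the call begins (left out, the last holds). The fingers move at their own pace and stop on an object; the grip force is fixed at half the most. Time passes only in rows, so rows that repeat a pose let the fingers close, or fill a call up. It gives the time, the measured TCP pose, the force and the opening at its end, in the units of the state.
- arm.read_state(): the state, without advancing time (a new reading comes with each control period).
- arm.get_image(name): name is "side" or "top"; returns a dict with "color" (420x560x3 uint8, red, green, blue), "fx", "fy", "cx", "cy" (pixels), "R" (3x3) and "t" (3): a world point X has camera coordinates R X + t. Camera axes: x right, y down, z forward; pixel columns grow to the right and rows downward; lengths in mm; the calibration is good to about 2 mm. A picture is of the moment at which its call begins. There is no depth.
- arm.hand_in(): hands the job in, once; it reports no verdict.
The state is a dict: "clock": time; "joint_positions": joint angles; "qd": joint speeds; "joint_efforts": joint torques, N m; "ee_pos": TCP position; "orientation": TCP orientation; "contact_force": force on the tool from outside, world axes, zero at the start; "ft_torque": the same for the moment, N m; "finger_gap": finger opening in mm.
Only numpy, scipy, OpenCV 4.12 (cv2) and the standard library are available. Lean on these libraries where they do the work, as an engineer would, in place of code of your own. Each camera call takes 0.05 s, during which the arm holds its last target.

## Task

The grain mill has been brushed out: put its burr carrier back. Lift the carrier by its strap handle, set it upright in the mill's tapered throat and turn it clockwise under light pressure until its dogs drop into the collar and the cone sits fully home, then keep turning clockwise until the collar comes up against its stop, and let go. Be gentle: never force or drop the carrier into the mill, and leave the hopper, bowl, packet and brush where they are.

Things in the scene. Friction and masses are not known exactly. Their poses are not given: they have to be found in the camera images.
- carrier_handle (a point): Loose steel burr carrier (0.45 kg, 104 mm across, 105 high), standing upright on the table. Point: middle of its handle's straight bar, on the carrier's axis, 98 mm above its underside. z up the axis, x along the bar. Bar 67 mm long between two posts, 9 wide (y), 14 tall, flat-sided: pinch it across y from above. 31 mm free from bar underside to flange.
- carrier: The whole carrier; origin in the middle of its underside, axes as carrier_handle. Flange 104 mm across, 6 thick, its underside 54 mm above the origin. Under it a cone, 25 degrees to the axis, from 91 mm diameter (52 mm above the origin) to 63 mm (22 mm above the origin).
- carrier_dogs (a point): Centre of the circle of the carrier's four dogs, at their tips (carrier's underside). Dogs are steel pins, 9 mm thick, round tips, standing 22 mm out of the cone's foot, 22 mm from the axis on the +x, +y, -x and -y lines of the carrier.
- mill_seat (a point): Middle of the circular steel rim on top of the mill, on the throat's axis, 160 mm above the table. z up, x to the mill's back (flour chute at -x). The throat is a fixed polished cone like the carrier's, 92 mm across at the rim. Carrier home: handle middle 45 mm above this point, flange about 1 mm off the rim, cone centred by the taper.
- mill_throat (a point): Foot of the throat's taper, on its axis, 36 mm under the rim, axes as mill_seat. Here sits a brass collar with a cross slot: four arms at 90 degrees, 13 mm wide, deeper than the dogs. Its flat top is 33 to 48 mm under the rim, by the mill's last setting (not reported): with the dogs on it the carrier stands 5 to 20 mm too high. Dogs in the slot: 5 degrees play either way.
- mill: Fixed white mill, tower 130 mm across, 160 high; origin at the table under the throat. The dogs turn its collar, stiffly (0.18 N m), clockwise from above to a stop; it starts 20 to 50 degrees short, angle not reported. At the stop the handle bar lies along the mill's x (or y if put in a quarter turn off). Contact forces of carrier on mill add up to under 25 N until home, then under 60.
- hopper: The mill's lifted-off hopper, an aluminium funnel standing mouth down, 148 mm across and 100 mm high; origin in the middle of its underside. Stays where it is.
- bowl: Yellow oval dish, 108 x 179 x 38 mm, under the flour chute; origin in the middle of its underside. Stays where it is.
- packet: Flat kraft-paper packet, 62 x 100 x 14 mm, lying on the table; origin in the middle of its underside. Stays where it is.
- brush: Cleaning brush with a wooden handle lying on the table; origin under its middle, x along it. Stays where it is.

How it is judged (in metres and radians):
On the way:
1. the carrier is seated home in the mill's taper, with its dogs in the collar's slot (z of carrier_handle in the frame of mill_seat between 0.041 and 0.0475 m and horizontal distance between carrier_handle and mill_seat below 0.005 m and angle between carrier_handle's own z axis and vertical below 0.06 rad), for 0.2 s.
At the end, for the whole second after the job is handed in: The carrier sits upright in the throat, home to within 2.5 mm (handle middle 41 to 47.5 mm above the rim), centred within 5 mm, tilted less than 0.06 rad, its handle within 0.09 rad of the mill's x or y axis (collar at its stop), at rest and released (all of step 1 and (angle between the x axis of carrier_handle and the x axis of mill_seat, either way round below 0.09 rad or angle between the x axis of carrier_handle and the y axis of mill_seat, either way round below 0.09 rad) and linear speed of carrier below 0.02 m/s and contact force between the fingers and carrier below 0.2 N); the robot touches nothing.
It fails at once if the carrier is pressed on the collar, jammed or dropped into the mill with over 25 N before it is home (contact force between carrier and mill above 25 N and z of carrier_handle in the frame of mill_seat above 0.0475 m).
It fails at once if the seated carrier is forced in its seat or against the stop with over 60 N (contact force between carrier and mill above 60 N).
It fails at once if the hopper, bowl, packet or brush is moved more than 30 mm (distance of any of hopper, bowl, packet, brush from where it was at the start of the episode above 0.03 m).
It also fails if it takes over 67 s, if anything falls off the work surface, if the arm or the gripper's body presses on something with over 40 N, if the wrist force passes 120 N, or if a joint passes its speed limit or range.

## Working session

There is one attempt and no reset: what is moved stays moved. The work goes in short steps, Python scripts to look and compute and a tool call to move; the robot and the scene stay as the last step left them, time stands still between calls to the robot, and variables do not carry over. Pictures are saved under pics/ and viewed, and the job is handed in when it is done.

Besides the shell and the picture viewer there is one more tool, called after "Call:" as name(argument=value, ...) on one line, values as JSON. carry_out: Moves the arm, as the interface text tells. Its arguments: {"type":"object","properties":{"targets":{"type":"array","items":{"type":"array"}},"claw":{"type":"number"}},"required":["targets"]}

```bash
mkdir -p pics
python3 - <<'E'
from station import arm
import cv2
s=arm.read_state()
for k,v in s.items(): print(k,v)
for n in("side","top"):
    im=arm.get_image(n); cv2.imwrite(f"pics/{n}0.png",im["color"][:,:,::-1]); print(n,im["fx"],im["fy"],im["cx"],im["cy"],im["R"],im["t"])
E
```

```text
clock 0.0
joint_positions [ 1.15818445  0.57652704  0.02480801  1.43786797 -0.01501405  1.12895593
 -0.05647154]
qd [ 0.00118015  0.00015013  0.00079287  0.000484   -0.00025756 -0.00041029
  0.00065073]
joint_efforts [-1.24949325e-03 -7.65765953e+01  2.24971801e+00 -2.85969508e+01
  1.52209844e-02  1.26078466e-02 -2.70280950e-06]
ee_pos [ 217.88122133 -638.46904879  255.45931425]
orientation [-7.72337802e-04  9.86508303e-01  1.63709341e-01 -1.53101103e-04]
contact_force [-0.1056804   0.43597178 -0.20059218]
ft_torque [ 0.03621017  0.06839385 -0.00028148]
finger_gap 85.15343664453547
side 527.3562846541569 527.3562846541569 276.1594003599616 212.73588940027352 [[-0.99248358 -0.12183713 -0.01149145]
 [-0.0672223   0.62122986 -0.78073979]
 [ 0.10226192 -0.77409894 -0.62475061]] [ 552.62097437  180.11483694 1587.27812297]
top 507.9354146359083 507.9354146359083 283.13451201529114 203.4786815642933 [[-0.02772229 -0.99950273  0.01502538]
 [-0.99347456  0.02588527 -0.11107764]
 [ 0.11063347 -0.01800666 -0.99369814]] [ -49.44581692  594.75142832 1613.99392076]
```

View pics/side0.png

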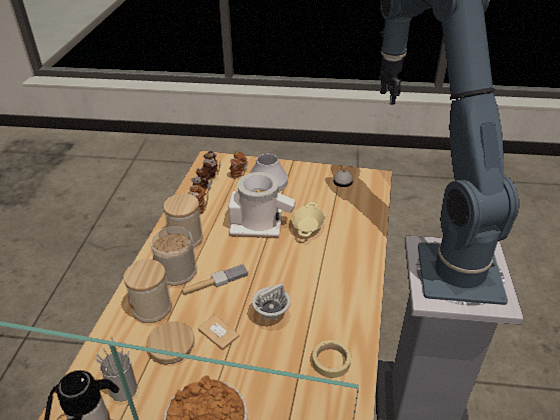

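View pics/top0.png

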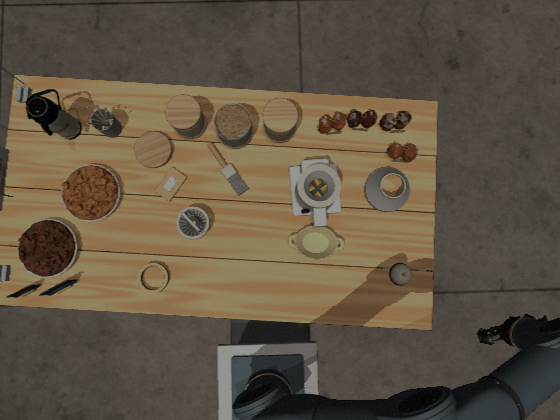

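Run:
```python
import cv2,numpy as np
t=cv2.imread("pics/top0.png");s=cv2.imread("pics/side0.png")
c=lambda i,x,y,w,h,k:cv2.resize(i[y:y+h,x:x+w],None,fx=k,fy=k,interpolation=cv2.INTER_CUBIC)
a=np.hstack([c(t,168,197,50,50,8),c(t,288,156,60,60,400/60).copy()[:400,:400]])
cv2.imwrite("pics/z_top.png",a)
b=np.hstack([c(s,246,276,50,50,8),c(s,225,165,80,80,5)])
cv2.imwrite("pics/z_side.png",b)
```

```text
(no output)
```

View pics/z_top.png

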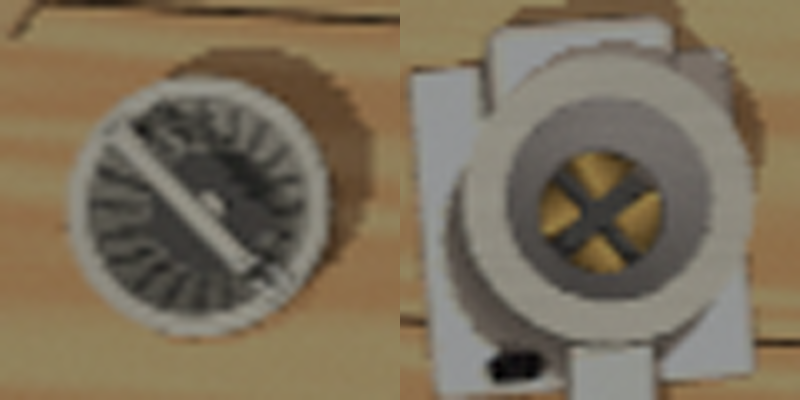

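View pics/z_side.png

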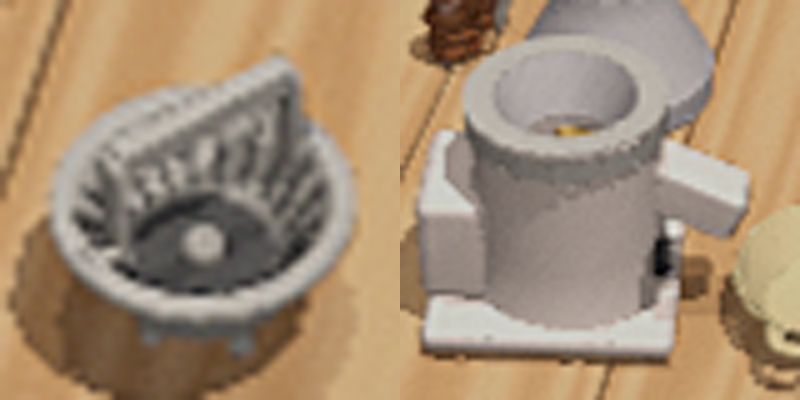

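```bash
cat > h.py <<'E'
import numpy as np,cv2
from station import arm
def cast(im,uv,z):
    uv=np.atleast_2d(uv).astype(float);R=np.array(im["R"]);t=np.array(im["t"])
    d=np.c_[(uv[:,0]-im["cx"])/im["fx"],(uv[:,1]-im["cy"])/im["fy"],np.ones(len(uv))]@R
    C=-R.T@t; return (C+d*((z-C[2])/d[:,2])[:,None])[:,:2]
def proj(im,X):
    p=np.atleast_2d(X)@np.array(im["R"]).T+np.array(im["t"]);return np.c_[im["fx"]*p[:,0]/p[:,2]+im["cx"],im["fy"]*p[:,1]/p[:,2]+im["cy"]]
def rect(im,c,z,half,k):
    """resample plane z around c; k px/mm; col = -y, row=-x"""
    n=int(2*half*k); g=(np.arange(n)+.5)/k-half
    yy,xx=np.meshgrid(-g,-g); P=np.c_[(c[0]+xx).ravel(),(c[1]+yy).ravel(),np.full(n*n,z)]
    uv=proj(im,P).astype(np.float32).reshape(n,n,2)
    return cv2.remap(im["color"],uv[...,0].copy(),uv[...,1].copy(),cv2.INTER_CUBIC)
E
python3 - <<'E'
from h import *
im=arm.get_image("top");sd=arm.get_image("side")
for n,i,uv,z in [("c",im,(193,222),60),("c",sd,(271.5,300),60),("m",im,(319,186),160),("m",sd,(258.5,184),160)]:
    print(n,cast(i,uv,z))
c=cast(im,(193,222),60)[0];m=cast(im,(319,186),160)[0]
out=[]
for i in(im,sd):
    out.append(np.hstack([rect(i,c,60,80,2.3),rect(i,m,160,80,2.3)]))
o=np.vstack(out)[:,:,::-1].copy(); 
cv2.imwrite("pics/rect.png",cv2.resize(o,(600,600)))
E
```

```text
c [[538.65114807 222.32564555]]
c [[541.20815767 225.1637384 ]]
m [[ 629.19164606 -172.44273994]]
m [[ 632.32375681 -167.96227438]]
```

View pics/rect.png

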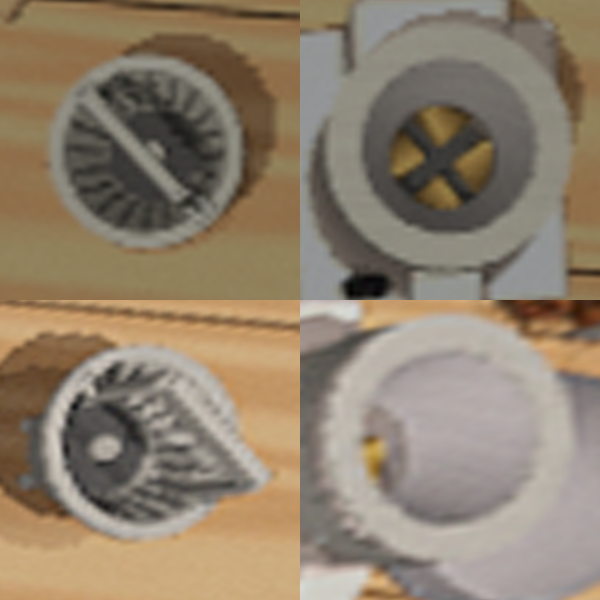

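```bash
cat >> h.py <<'E'
def radial(im,c,z,r0,dr,chan,sign,it=3,ang=None):
    c=np.array(c,float); th=np.linspace(0,2*np.pi,180,endpoint=False) if ang is None else ang
    for _ in range(it):
        rs=np.arange(r0-dr,r0+dr,.4)
        P=np.stack([c[0]+np.outer(np.cos(th),rs),c[1]+np.outer(np.sin(th),rs),np.full((len(th),len(rs)),z)],-1)
        uv=proj(im,P.reshape(-1,3)).astype(np.float32).reshape(len(th),len(rs),2)
        v=cv2.remap(chan,uv[...,0].copy(),uv[...,1].copy(),cv2.INTER_CUBIC)
        g=cv2.GaussianBlur(v,(1,0) if 0 else (9,1),2.0); g=np.gradient(g,axis=1)*sign
        r=rs[g.argmax(1)]; p=c+np.c_[r*np.cos(th),r*np.sin(th)]
        w=np.ones(len(p),bool)
        for _ in range(6):
            A=np.c_[2*p,np.ones(len(p))]; x=np.linalg.lstsq(A[w],(p**2).sum(1)[w],rcond=None)[0]
            R=np.sqrt(x[2]+x[0]**2+x[1]**2); e=np.abs(np.hypot(*(p-x[:2]).T)-R); w=e<max(1.0,2*np.median(e))
        c=x[:2]
    return c,R,w.sum(),e[w].mean()
def chans(im):
    f=im["color"].astype(np.float32); return f.max(2), (f.max(2)-f.min(2))/(f.max(2)+1)*255, f
E
python3 - <<'E'
from h import *
im=arm.get_image("top");sd=arm.get_image("side")
for n,i in(("top",im),("side",sd)):
    V,S,f=chans(i)
    print(n,"flange outer z60",radial(i,(540,224),60,52,9,S,1))
    print(n,"mill throat 92 z160",radial(i,(630,-170),160,46,8,V,1))
    print(n,"mill outer z160",radial(i,(630,-170),160,65,8,S,1), radial(i,(630,-170),160,65,8,V,-1))
# brass
hsv=cv2.cvtColor(im["color"],cv2.COLOR_RGB2HSV)
big=rect(im,(630,-170),120,40,5)
hb=cv2.cvtColor(big,cv2.COLOR_RGB2HSV)
cv2.imwrite("pics/brass.png",big[:,:,::-1])
big=rect(im,(540,223),105,50,5);cv2.imwrite("pics/bar.png",big[:,:,::-1])
E
```

```text
top flange outer z60 (array([538.20925276, 224.32424823]), np.float64(52.12372450190176), np.int64(180), np.float64(0.32234136330860225))
top mill throat 92 z160 (array([ 631.2135707 , -171.90279332]), np.float64(46.69736747371904), np.int64(177), np.float64(0.2892205162362575))
top mill outer z160 (array([ 630.8946126 , -171.12620301]), np.float64(66.67117440649251), np.int64(115), np.float64(0.5716639087892201)) (array([ 631.16420372, -171.9647973 ]), np.float64(65.84175628411678), np.int64(119), np.float64(0.3881452981514418))
side flange outer z60 (array([542.94032649, 227.44311719]), np.float64(52.714888549653224), np.int64(135), np.float64(0.5622712577095793))
side mill throat 92 z160 (array([ 635.98343887, -173.06078049]), np.float64(47.29149634776593), np.int64(146), np.float64(0.6951389308184441))
side mill outer z160 (array([ 633.47870236, -174.8767052 ]), np.float64(69.13695658652514), np.int64(140), np.float64(1.280951401098481)) (array([ 636.24155201, -171.18794549]), np.float64(66.8326961365672), np.int64(122), np.float64(1.0274226793852244))
```

View pics/brass.png

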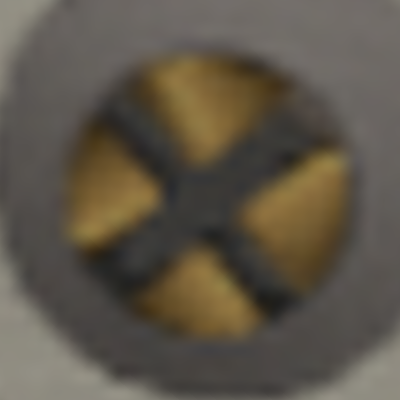

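View pics/bar.png

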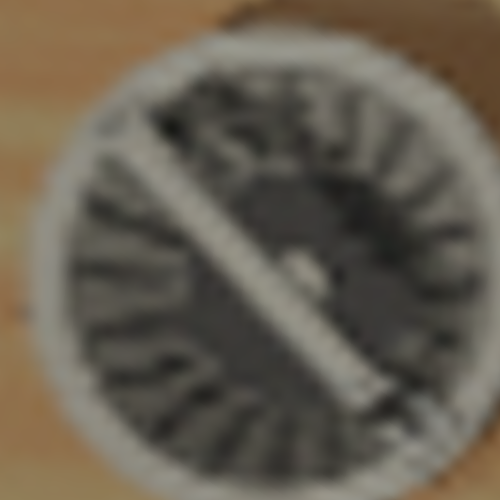

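Run:
```python
from h import *
im=arm.get_image("top")
k=6
def world(c,half,pts): return np.c_[c[0]+half-pts[:,1]/k, c[1]+half-pts[:,0]/k]
# brass
for z in (118,124):
    c=(631.2,-171.9);b=rect(im,c,z,35,k);h=cv2.cvtColor(b,cv2.COLOR_RGB2HSV)
    m=((h[...,1]>80)&(h[...,2]>60)).astype(np.uint8)
    pts=np.argwhere(m)[:,::-1]; (cx,cy),r=cv2.minEnclosingCircle(pts.astype(np.float32)); 
    hull=cv2.fitEllipse(cv2.convexHull(pts.astype(np.int32)))
    w=world(c,35,np.array([[cx,cy]]))[0];print("disc",w,r/k,world(c,35,np.array([hull[0]])),np.array(hull[1])/k)
    yy,xx=np.mgrid[:m.shape[0],:m.shape[1]]; P=world(c,35,np.c_[xx.ravel(),yy.ravel()])-w
    R=np.hypot(*P.T);th=np.arctan2(P[:,1],P[:,0]);s=(R>9)&(R<20)&(m.ravel()==0)
    print("slot angle",np.degrees(np.angle(np.exp(4j*th[s]).mean())/4)%90)
# bar
c=(538.2,224.3);b=rect(im,c,105,45,k);g=cv2.cvtColor(b,cv2.COLOR_RGB2GRAY)
for T in(105,120,135):
    m=((g>T)).astype(np.uint8); cv2.circle(mm:=np.zeros_like(m),(m.shape[1]//2,m.shape[0]//2),34*k,1,-1); m*=mm
    n,l,st,ce=cv2.connectedComponentsWithStats(m)
    for j in np.argsort(-st[1:,4])[:2]+1:
        pts=np.argwhere(l==j)[:,::-1].astype(np.float32); rr=cv2.minAreaRect(pts)
        bx=cv2.boxPoints(rr); W=world(c,45,bx); e=max([W[1]-W[0],W[2]-W[1]],key=np.linalg.norm)
        print(T,st[j,4],"ctr",W.mean(0),"ang",np.degrees(np.arctan2(e[1],e[0]))%180,np.array(rr[1])/k)
cv2.imwrite("pics/millbase.png",rect(im,(625,-170),0,120,3)[:,:,::-1])
print(g.min(),g.max())
```

```text
disc [ 630.88125153 -171.2734258 ] 29.14946746826172 [[ 631.09661662 -171.43749847]] [56.85828654 57.40816752]
slot angle 39.482550766319925
disc [ 629.97896881 -170.72361094] 29.041338602701824 [[ 630.20498199 -170.96137085]] [56.58324178 57.13968404]
slot angle 39.51506005953784
105 20492 ctr [539.7106  222.72968] ang 43.888596 [67.94262187 14.38011678]
105 185 ctr [567.      208.56665] ang 153.43527 [2.38513899 2.38513899]
120 15086 ctr [538.28186 224.21523] ang 43.998444 [67.93778992  8.25243886]
120 680 ctr [535.325   212.09164] ang 45.0 [6.71751404 3.77123578]
135 9265 ctr [538.41345 225.09496] ang 43.07196 [66.41454569  4.90122954]
135 135 ctr [535.4917  211.92499] ang 45.0 [3.18198013 1.4142135 ]
25 152
```

View pics/millbase.png

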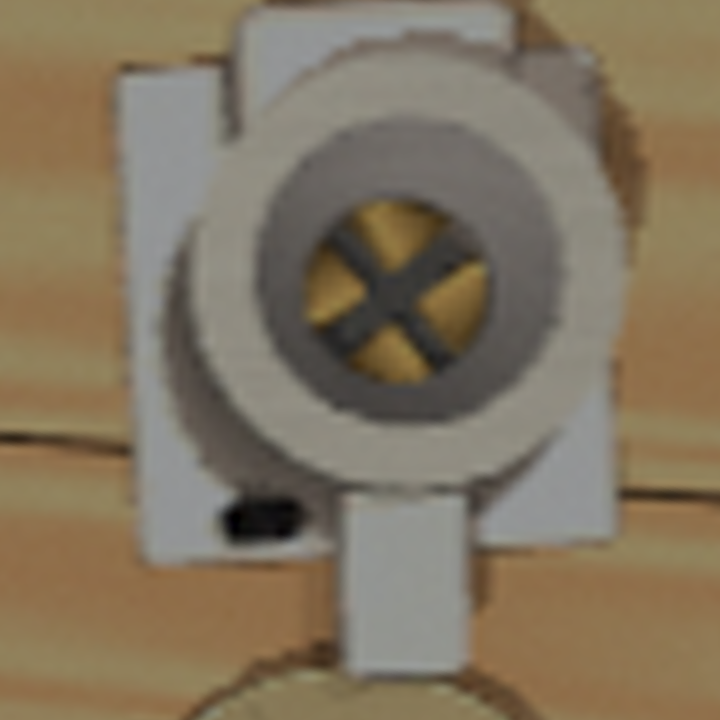

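```bash
cat >> h.py <<'E'
from scipy.spatial.transform import Rotation as Ro
def pose():
    s=arm.read_state();q=s["orientation"];R=Ro.from_quat([q[1],q[2],q[3],q[0]]).as_matrix()
    return np.array(s["ee_pos"]),R,np.degrees(np.arctan2(R[1,0],R[0,0])),s
def to(x,y,z,yaw):
    p,R,a,s=pose();print("at",p.round(1),"yaw",round(a,2),"tilt",R[:,2].round(4),"f",np.round(s["contact_force"],1),"gap",round(s["finger_gap"],1),"t",s["clock"])
    print("shift cm",(R.T@(np.array([x,y,z])-p)/10).round(2),"turn",round((a-yaw+180)%360-180,2))
E
python3 -c "
from h import *
to(520,-350,290,44)"
```

```text
at [ 217.9 -638.8  256.1] yaw 18.84 tilt [-2.e-04  4.e-04 -1.e+00] f [ 0.4 -0.1  0. ] gap 85.2 t 0.35
shift cm [ 37.91 -17.58  -3.39] turn -25.16
```

Call:
carry_out(targets=[[[4, -1.8, -0.7], -5], [[8, -3.6, -1.4], -10], [[12, -5.4, -2.1], -15], [[16, -7.2, -2.8], -20], [[20, -9, -3.4], -25.2]], claw=1)

```text
clock: 0.85
ee_pos: [379.3, -487.8, 290.9]
orientation: [0.0, 0.926, 0.377, 0.0]
contact_force: [0.4, -0.5, -0.6]
finger_gap: 85.4
```

```bash
python3 -c "
from h import *
to(520,-350,290,44)"
```

```text
at [ 379.3 -487.8  290.9] yaw 44.24 tilt [ 3.e-04 -5.e-04 -1.e+00] f [ 0.4 -0.5 -0.6] gap 85.4 t 0.85
shift cm [19.7  -0.06  0.08] turn 0.24
```

Call:
carry_out(targets=[[[4, 0, 0], 0], [[8, 0, 0], 0], [[12, 0, 0], 0], [[16, 0, 0], 0], [[19.7, 0, 0], 0]])

```text
clock: 1.35
ee_pos: [521.1, -350.6, 290.4]
orientation: [0.0, 0.927, 0.375, 0.0]
contact_force: [0.1, -0.3, 0.8]
finger_gap: 85.7
```

```bash
python3 -c "
from h import *
to(540,226,290,44)
to(540,226,180,44)"
```

```text
at [ 521.1 -350.6  290.4] yaw 44.07 tilt [ 3.e-04  1.e-04 -1.e+00] f [ 0.1 -0.3  0.8] gap 85.7 t 1.35
shift cm [ 41.46 -40.11   0.05] turn 0.07
at [ 521.1 -350.6  290.4] yaw 44.07 tilt [ 3.e-04  1.e-04 -1.e+00] f [ 0.1 -0.3  0.8] gap 85.7 t 1.35
shift cm [ 41.46 -40.11  11.05] turn 0.07
```

Call:
carry_out(targets=[[[3, -3, 0], 0], [[6, -6, 0], 0], [[9, -9, 0], 0], [[12, -12, 0], 0], [[15, -15, 0], 0]])

```text
clock: 1.85
ee_pos: [523.2, -138.4, 290.5]
orientation: [0.0, 0.927, 0.375, 0.0]
contact_force: [1.4, 0.1, -0.2]
finger_gap: 85.6
```

Call:
carry_out(targets=[[[3, -3, 0], 0], [[6, -6, 0], 0], [[9, -9, 0], 0], [[12, -12, 0], 0], [[15, -15, 0], 0]])

```text
clock: 2.35
ee_pos: [526.7, 73.7, 290.6]
orientation: [0.0, 0.927, 0.375, 0.0]
contact_force: [0.7, 0.1, -0.4]
finger_gap: 85.5
```

Call:
carry_out(targets=[[[3, -3, 0], 0], [[6, -6, 0], 0], [[9, -8.5, 0], 0], [[11.4, -10.1, 0], 0], [[11.4, -10.1, 0], 0]])

```text
clock: 2.85
ee_pos: [538.1, 229.0, 290.1]
orientation: [-0.001, 0.926, 0.378, 0.0]
contact_force: [-0.6, -0.1, -0.3]
finger_gap: 85.3
```

Run:
```python
from h import *
to(540,226,180,44)
for n in("side","top"):
    im=arm.get_image(n); cv2.imwrite(f"pics/{n}1.png",im["color"][:,:,::-1])
    p,R,a,s=pose(); print(n,"proj tcp tip",proj(im,[p+25*R[:,2]]),"bar mid",proj(im,[[540,226,98]]))
t=cv2.imread("pics/top1.png");s=cv2.imread("pics/side1.png")
c=lambda i,x,y,w,h,k:cv2.resize(i[y:y+h,x:x+w],None,fx=k,fy=k,interpolation=cv2.INTER_CUBIC)
cv2.imwrite("pics/g1.png",np.hstack([c(t,150,180,80,80,5),c(s,225,230,100,100,4)]))
```

```text
at [538.1 229.  290.1] yaw 44.38 tilt [-2.0e-04  2.8e-03 -1.0e+00] f [-0.6 -0.1 -0.3] gap 85.3 t 2.85
shift cm [-0.1   0.37 11.01] turn 0.38
side proj tcp tip [[271.21092037 244.14097138]] bar mid [[271.66647446 290.62103236]]
top proj tcp tip [[180.38284321 216.5395403 ]] bar mid [[189.82600178 220.67804922]]
```

View pics/g1.png

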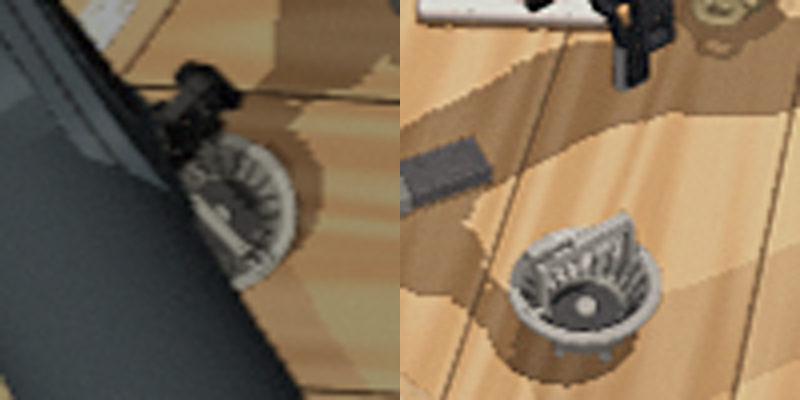

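Call:
carry_out(targets=[[[-0.1, 0.3, 2.5], 0.3], [[-0.1, 0.3, 5], 0.3], [[-0.1, 0.3, 8], 0.3], [[-0.1, 0.3, 11], 0.3], [[-0.1, 0.3, 11], 0.3]])

```text
clock: 3.45
ee_pos: [538.4, 218.2, 177.1]
orientation: [0.001, 0.928, 0.372, -0.003]
contact_force: [-0.1, 0.6, 0.3]
finger_gap: 85.0
```

Run:
```python
from h import *
to(540,226,104,44)
for n in("side","top"):
    im=arm.get_image(n); cv2.imwrite(f"pics/{n}2.png",im["color"][:,:,::-1])
    p,R,a,s=pose(); print(n,"proj tips",proj(im,[p+25*R[:,2]-45*R[:,1],p+25*R[:,2]+45*R[:,1]]),"bar mid",proj(im,[[540,226,98]]))
t=cv2.imread("pics/top2.png");s=cv2.imread("pics/side2.png")
c=lambda i,x,y,w,h,k:cv2.resize(i[y:y+h,x:x+w],None,fx=k,fy=k,interpolation=cv2.INTER_CUBIC)
cv2.imwrite("pics/g2.png",np.hstack([c(t,150,180,80,80,5),c(s,231,246,80,80,5)]))
```

```text
at [538.4 218.2 177.1] yaw 43.63 tilt [-0.0057 -0.0036 -1.    ] f [-0.1  0.6  0.3] gap 85.0 t 3.45
shift cm [ 0.7  -0.44  7.31] turn -0.37
side proj tips [[282.31652322 283.828494  ]
 [261.90492929 264.21278187]] bar mid [[271.66647446 290.62103236]]
top proj tips [[177.72519894 229.72455984]
 [199.47173022 208.3824606 ]] bar mid [[189.82600178 220.67804922]]
```

View pics/g2.png

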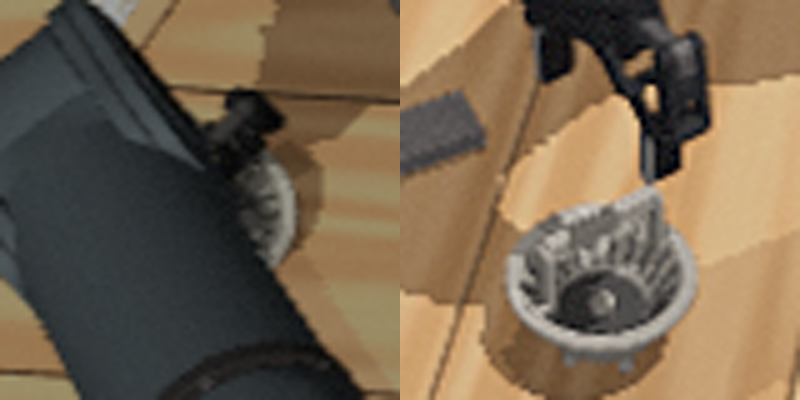

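Run:
```python
from h import *
to(540,225.5,104,44)
```

```text
at [540.3 219.9 180.9] yaw 43.65 tilt [-4.e-04 -6.e-04 -1.e+00] f [-0.   0.7  0.4] gap 85.4 t 3.55
shift cm [ 0.37 -0.43  7.69] turn -0.35
```

Call:
carry_out(targets=[[[0.35, -0.4, 2], -0.3], [[0.35, -0.4, 4], -0.3], [[0.35, -0.4, 6], -0.3], [[0.35, -0.4, 7.6], -0.3], [[0.35, -0.4, 7.6], -0.3]])

```text
clock: 4.05
ee_pos: [539.9, 225.9, 104.4]
orientation: [0.0, 0.927, 0.375, -0.0]
contact_force: [0.2, 0.8, 0.1]
finger_gap: 85.5
```

Call:
carry_out(targets=[[[0, 0, 0], 0], [[0, 0, 0], 0], [[0, 0, 0], 0], [[0, 0, 0], 0], [[0, 0, 0], 0]])

```text
clock: 4.55
ee_pos: [540.0, 226.5, 104.8]
orientation: [-0.0, 0.927, 0.375, 0.0]
contact_force: [0.9, -0.2, 0.9]
finger_gap: 85.4
```

Run:
```python
from h import *
to(540,225.5,104,44)
for n in("side","top"):
    im=arm.get_image(n); cv2.imwrite(f"pics/{n}3.png",im["color"][:,:,::-1])
t=cv2.imread("pics/top3.png");s=cv2.imread("pics/side3.png")
c=lambda i,x,y,w,h,k:cv2.resize(i[y:y+h,x:x+w],None,fx=k,fy=k,interpolation=cv2.INTER_CUBIC)
cv2.imwrite("pics/g3.png",np.hstack([c(t,150,180,80,80,5),c(s,231,246,80,80,5)]))
```

```text
at [540.  226.5 104.8] yaw 44.03 tilt [ 6.e-04  3.e-04 -1.e+00] f [ 0.9 -0.2  0.9] gap 85.4 t 4.55
shift cm [-0.06  0.07  0.08] turn 0.03
```

View pics/g3.png

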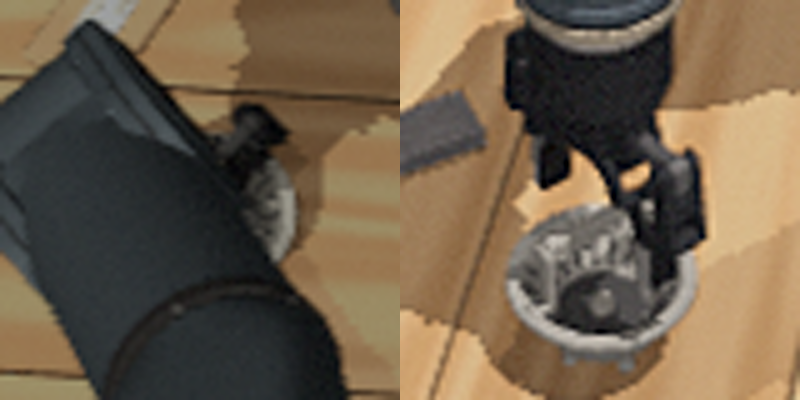

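Call:
carry_out(targets=[[[0, 0, 0], 0], [[0, 0, 0], 0], [[0, 0, 0], 0], [[0, 0, 0], 0], [[0, 0, 0], 0]], claw=-1)

```text
clock: 5.15
ee_pos: [539.8, 226.4, 104.3]
orientation: [0.0, 0.927, 0.375, -0.0]
contact_force: [1.6, -2.3, -0.3]
finger_gap: 12.6
```

Call:
carry_out(targets=[[[0, 0, 0], 0], [[0, 0, 0], 0], [[0, 0, 0], 0], [[0, 0, 0], 0], [[0, 0, 0], 0]])

```text
clock: 5.65
ee_pos: [539.8, 226.5, 104.3]
orientation: [-0.0, 0.927, 0.375, -0.0]
contact_force: [-0.9, 1.5, -0.4]
finger_gap: 8.3
```

Run:
```python
from h import *
to(540,225.5,104,44)
for n in("side","top"):
    im=arm.get_image(n); cv2.imwrite(f"pics/{n}3.png",im["color"][:,:,::-1])
t=cv2.imread("pics/top3.png");s=cv2.imread("pics/side3.png")
c=lambda i,x,y,w,h,k:cv2.resize(i[y:y+h,x:x+w],None,fx=k,fy=k,interpolation=cv2.INTER_CUBIC)
cv2.imwrite("pics/g4.png",np.hstack([c(t,150,180,80,80,5),c(s,231,246,80,80,5)]))
```

```text
at [539.8 226.5 104.3] yaw 44.04 tilt [-1.e-04  1.e-04 -1.e+00] f [-0.9  1.5 -0.4] gap 8.3 t 5.65
shift cm [-0.05  0.09  0.03] turn 0.04
```

View pics/g4.png

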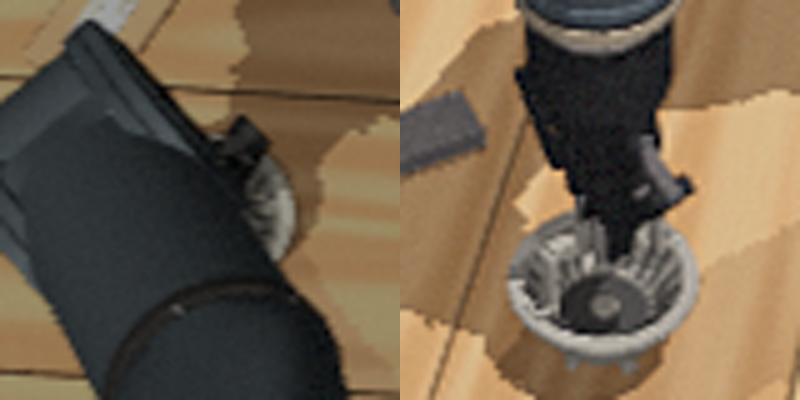

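Call:
carry_out(targets=[[[0, 0, -1], 0], [[0, 0, -3], 0], [[0, 0, -6], 0], [[0, 0, -10], 0], [[0, 0, -14], 0]])

```text
clock: 6.25
ee_pos: [538.9, 225.9, 245.6]
orientation: [0.0, 0.927, 0.375, -0.001]
contact_force: [1.6, 0.3, -5.0]
finger_gap: 7.8
```

Call:
carry_out(targets=[[[0, 0, -3], 0], [[0, 0, -5], 0], [[0, 0, -6], 0], [[0, 0, -6], 0], [[0, 0, -6], 0]])

```text
clock: 6.75
ee_pos: [539.2, 226.0, 303.2]
orientation: [0.0, 0.927, 0.375, -0.001]
contact_force: [0.1, -0.2, -5.7]
finger_gap: 7.5
```

Run:
```python
from h import *
to(633.5,-172.5,304,40.5)
for n in("side","top"):
    im=arm.get_image(n); cv2.imwrite(f"pics/{n}5.png",im["color"][:,:,::-1])
    V,S,f=chans(im);p=pose()[0]; print(n,radial(im,p[:2],p[2]-6-98+60,52,9,S,1)) 
t=cv2.imread("pics/top5.png");s=cv2.imread("pics/side5.png")
c=lambda i,x,y,w,h,k:cv2.resize(i[y:y+h,x:x+w],None,fx=k,fy=k,interpolation=cv2.INTER_CUBIC)
cv2.imwrite("pics/g5.png",np.hstack([c(t,130,180,100,100,4),c(s,221,196,100,100,4)]))
```

```text
at [539.2 226.  303.2] yaw 44.04 tilt [-1.7e-03 -9.0e-04 -1.0e+00] f [ 0.1 -0.2 -5.7] gap 7.5 t 6.75
shift cm [-20.93  35.2   -0.06] turn 3.54
side (array([540.13143114, 229.07080364]), np.float64(52.89295740811539), np.int64(134), np.float64(0.7372152611784244))
top (array([535.42818625, 225.14596971]), np.float64(51.922900844156366), np.int64(121), np.float64(1.1290582471535975))
```

View pics/g5.png

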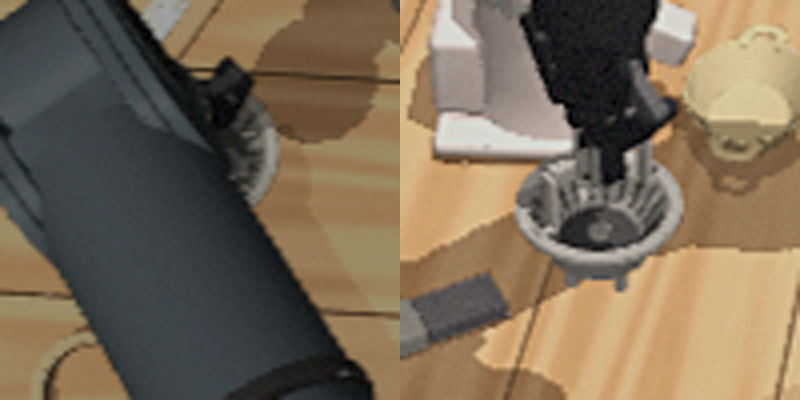

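Call:
carry_out(targets=[[[-1, 1.7, 0], 0], [[-3.5, 5.9, 0], 1], [[-6, 10.1, 0], 2], [[-8.5, 14.3, 0], 3], [[-11, 18.5, 0], 3.5]])

```text
clock: 7.35
ee_pos: [589.1, 15.0, 303.1]
orientation: [-0.0, 0.938, 0.346, -0.001]
contact_force: [0.7, 0.3, -5.5]
finger_gap: 8.2
```

Call:
carry_out(targets=[[[-2.5, 4.2, 0], 0], [[-5, 8.4, 0], 0], [[-7.5, 12.6, 0], 0], [[-9, 15.1, 0], 0], [[-9, 15.1, 0], 0]])

```text
clock: 7.85
ee_pos: [618.2, -163.2, 302.3]
orientation: [0.001, 0.939, 0.343, -0.002]
contact_force: [-0.4, 0.5, -5.5]
finger_gap: 7.7
```

Call:
carry_out(targets=[[[0, 0, 0], 0], [[0, 0, 0], 0], [[0, 0, 0], 0], [[0, 0, 0], 0], [[0, 0, 0], 0]])

```text
clock: 8.35
ee_pos: [619.1, -155.6, 304.4]
orientation: [0.0, 0.938, 0.347, 0.0]
contact_force: [1.1, -0.5, -4.5]
finger_gap: 7.7
```

Run:
```python
from h import *
to(633.5,-172.5,304,40.5)
for n in("side","top"):
    im=arm.get_image(n); cv2.imwrite(f"pics/{n}6.png",im["color"][:,:,::-1])
    V,S,f=chans(im);p=pose()[0]; print(n,radial(im,p[:2],p[2]-6-98+60,52,9,S,1)) 
t=cv2.imread("pics/top6.png");s=cv2.imread("pics/side6.png")
c=lambda i,x,y,w,h,k:cv2.resize(i[y:y+h,x:x+w],None,fx=k,fy=k,interpolation=cv2.INTER_CUBIC)
cv2.imwrite("pics/g6.png",np.hstack([c(t,270,140,100,100,4),c(s,211,126,100,100,4)]))
```

```text
at [ 619.1 -155.6  304.4] yaw 40.6 tilt [ 1.e-04 -0.e+00 -1.e+00] f [ 1.1 -0.5 -4.5] gap 7.7 t 8.35
shift cm [-0.    2.22  0.04] turn 0.1
side (array([ 620.81446165, -152.7731905 ]), np.float64(53.42930901388178), np.int64(130), np.float64(1.6258690281729187))
top (array([ 618.13538823, -154.05272984]), np.float64(53.62097105799862), np.int64(159), np.float64(3.115893676243138))
```

View pics/g6.png

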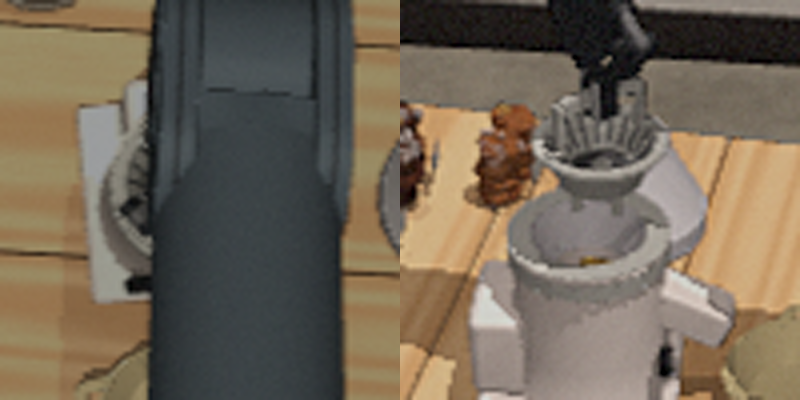

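Call:
carry_out(targets=[[[0, 1, 0], 0], [[0, 2.2, 0], 0], [[0, 2.2, 1], 0], [[0, 2.2, 2], 0], [[0, 2.2, 3], 0]])

```text
clock: 8.95
ee_pos: [632.9, -172.8, 272.7]
orientation: [-0.001, 0.938, 0.346, -0.001]
contact_force: [0.2, -0.5, -4.8]
finger_gap: 7.7
```

Call:
carry_out(targets=[[[0, 0, 0], 0], [[0, 0, 0], 0], [[0, 0, 0], 0], [[0, 0, 0], 0], [[0, 0, 0], 0]])

```text
clock: 9.45
ee_pos: [633.5, -173.0, 274.8]
orientation: [0.0, 0.938, 0.346, 0.0]
contact_force: [-0.1, -0.0, -5.5]
finger_gap: 7.8
```

Run:
```python
from h import *
to(633.5,-172.5,274,40.5)
for n in("side","top"):
    im=arm.get_image(n); cv2.imwrite(f"pics/{n}7.png",im["color"][:,:,::-1])
    V,S,f=chans(im);p=pose()[0]; print(n,radial(im,p[:2],p[2]-6-98+60,52,9,S,1),radial(im,(634,-172),160,66,6,S,1)) 
t=cv2.imread("pics/top7.png");s=cv2.imread("pics/side7.png")
c=lambda i,x,y,w,h,k:cv2.resize(i[y:y+h,x:x+w],None,fx=k,fy=k,interpolation=cv2.INTER_CUBIC)
cv2.imwrite("pics/g7.png",np.hstack([c(t,270,140,100,100,4),c(s,211,126,100,100,4)]))
```

```text
at [ 633.5 -173.   274.8] yaw 40.54 tilt [ 7.e-04 -1.e-04 -1.e+00] f [-0.1 -0.  -5.5] gap 7.8 t 9.45
shift cm [ 0.03 -0.04  0.08] turn 0.04
side (array([ 636.09577826, -173.4986353 ]), np.float64(54.663022098823966), np.int64(146), np.float64(2.592961565793037)) (array([ 633.79859442, -173.56520663]), np.float64(67.6118621694385), np.int64(138), np.float64(1.19877270335126))
top (array([ 637.25197062, -176.86608061]), np.float64(53.46161054625095), np.int64(135), np.float64(2.235519775933401)) (array([ 630.79883888, -169.1875671 ]), np.float64(64.94237817702867), np.int64(130), np.float64(1.2598261655810095))
```

View pics/g7.png

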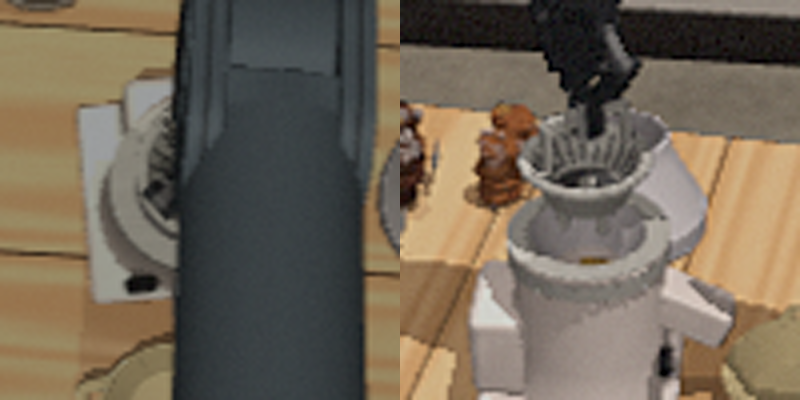

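Call:
carry_out(targets=[[[0, 0, 1], 0], [[0, 0, 2], 0], [[0, 0, 3], 0], [[0, 0, 3.8], 0], [[0, 0, 3.8], 0]])

```text
clock: 10.05
ee_pos: [632.6, -172.9, 234.3]
orientation: [-0.001, 0.938, 0.346, -0.001]
contact_force: [-0.3, 0.4, -4.4]
finger_gap: 7.9
```

Call:
carry_out(targets=[[[0, 0, 0.1], 0], [[0, 0, 0.3], 0], [[0, 0, 0.5], 0], [[0, 0, 0.5], 0], [[0, 0, 0.5], 0]])

```text
clock: 10.55
ee_pos: [633.4, -173.1, 231.4]
orientation: [0.0, 0.938, 0.346, 0.0]
contact_force: [-0.6, 1.1, -4.7]
finger_gap: 7.6
```

Call:
carry_out(targets=[[[0, 0, 0.1], 0], [[0, 0, 0.2], 0], [[0, 0, 0.3], 0], [[0, 0, 0.3], 0], [[0, 0, 0.3], 0]])

```text
clock: 11.05
ee_pos: [633.4, -173.1, 228.3]
orientation: [-0.0, 0.938, 0.346, -0.0]
contact_force: [-0.1, -0.6, -5.3]
finger_gap: 7.7
```

Call:
carry_out(targets=[[[0, 0, 0.1], 0], [[0, 0, 0.2], 0], [[0, 0, 0.3], 0], [[0, 0, 0.3], 0], [[0, 0, 0.3], 0]])

```text
clock: 11.55
ee_pos: [633.4, -173.0, 225.3]
orientation: [-0.0, 0.938, 0.346, -0.0]
contact_force: [-0.2, 0.7, -5.1]
finger_gap: 7.8
```

Call:
carry_out(targets=[[[0, 0, 0.1], 0], [[0, 0, 0.2], 0], [[0, 0, 0.2], 0], [[0, 0, 0.2], 0], [[0, 0, 0.2], 0]])

```text
clock: 12.05
ee_pos: [633.4, -173.0, 223.3]
orientation: [0.0, 0.938, 0.346, 0.0]
contact_force: [-0.0, 0.9, -5.1]
finger_gap: 7.7
```

Call:
carry_out(targets=[[[0, 0, 0.1], 0], [[0, 0, 0.2], 0], [[0, 0, 0.2], 0], [[0, 0, 0.2], 0], [[0, 0, 0.2], 0]])

```text
clock: 12.55
ee_pos: [633.4, -173.1, 221.3]
orientation: [-0.0, 0.938, 0.346, 0.0]
contact_force: [-0.3, -0.2, -5.0]
finger_gap: 8.2
```

Call:
carry_out(targets=[[[0, 0, 0.1], 0], [[0, 0, 0.2], 0], [[0, 0, 0.2], 0], [[0, 0, 0.2], 0], [[0, 0, 0.2], 0]])

```text
clock: 13.05
ee_pos: [633.4, -173.1, 219.3]
orientation: [-0.0, 0.938, 0.346, 0.0]
contact_force: [0.5, 0.0, -5.1]
finger_gap: 7.8
```

Call:
carry_out(targets=[[[0, 0, 0.1], 0], [[0, 0, 0.15], 0], [[0, 0, 0.15], 0], [[0, 0, 0.15], 0], [[0, 0, 0.15], 0]])

```text
clock: 13.55
ee_pos: [633.4, -173.0, 217.8]
orientation: [-0.0, 0.938, 0.346, 0.0]
contact_force: [0.3, 0.8, -5.1]
finger_gap: 7.8
```

Call:
carry_out(targets=[[[0, 0, 0.05], 0], [[0, 0, 0.1], 0], [[0, 0, 0.1], 0], [[0, 0, 0.1], 0], [[0, 0, 0.1], 0]])

```text
clock: 14.05
ee_pos: [633.4, -173.1, 216.8]
orientation: [-0.0, 0.938, 0.346, -0.0]
contact_force: [0.6, -0.3, -4.8]
finger_gap: 8.0
```

Call:
carry_out(targets=[[[0, 0, 0.05], 0], [[0, 0, 0.1], 0], [[0, 0, 0.1], 0], [[0, 0, 0.1], 0], [[0, 0, 0.1], 0]])

```text
clock: 14.55
ee_pos: [633.4, -173.1, 215.8]
orientation: [-0.0, 0.938, 0.346, 0.0]
contact_force: [-0.2, 0.5, -5.1]
finger_gap: 7.9
```

Call:
carry_out(targets=[[[0, 0, 0.05], 0], [[0, 0, 0.1], 0], [[0, 0, 0.1], 0], [[0, 0, 0.1], 0], [[0, 0, 0.1], 0]])

```text
clock: 15.05
ee_pos: [633.4, -173.0, 214.8]
orientation: [-0.0, 0.938, 0.346, 0.0]
contact_force: [0.6, -0.1, -5.3]
finger_gap: 7.6
```

Call:
carry_out(targets=[[[0, 0, 0.05], 0], [[0, 0, 0.1], 0], [[0, 0, 0.1], 0], [[0, 0, 0.1], 0], [[0, 0, 0.1], 0]])

```text
clock: 15.55
ee_pos: [633.5, -172.8, 213.9]
orientation: [-0.0, 0.938, 0.347, 0.0]
contact_force: [-0.2, 1.7, -3.6]
finger_gap: 7.9
```

Call:
carry_out(targets=[[[0, 0, 0.05], 0], [[0, 0, 0.1], 0], [[0, 0, 0.1], 0], [[0, 0, 0.1], 0], [[0, 0, 0.1], 0]])

```text
clock: 16.05
ee_pos: [633.6, -172.5, 213.0]
orientation: [-0.0, 0.938, 0.347, 0.0]
contact_force: [0.5, 4.4, -0.5]
finger_gap: 8.0
```

Call:
carry_out(targets=[[[0.04, -0.04, 0], 0], [[0.07, -0.08, 0], 0], [[0.07, -0.08, 0], 0], [[0.07, -0.08, 0], 0], [[0.07, -0.08, 0], 0]])

```text
clock: 16.55
ee_pos: [633.4, -172.3, 212.8]
orientation: [0.0, 0.938, 0.346, 0.0]
contact_force: [1.2, 2.4, -2.1]
finger_gap: 7.6
```

Call:
carry_out(targets=[[[0, 0, 0.05], 0], [[0, 0, 0.1], 0], [[0, 0, 0.1], 0], [[0, 0, 0.1], 0], [[0, 0, 0.1], 0]])

```text
clock: 17.05
ee_pos: [633.5, -171.9, 211.8]
orientation: [-0.0, 0.938, 0.346, 0.0]
contact_force: [2.2, 2.5, -1.5]
finger_gap: 8.2
```

Call:
carry_out(targets=[[[0.04, -0.01, 0], 0], [[0.07, -0.02, 0], 0], [[0.07, -0.02, 0], 0], [[0.07, -0.02, 0], 0], [[0.07, -0.02, 0], 0]])

```text
clock: 17.55
ee_pos: [633.6, -171.7, 211.7]
orientation: [0.0, 0.938, 0.346, -0.0]
contact_force: [0.8, 1.4, -2.8]
finger_gap: 7.8
```

Call:
carry_out(targets=[[[0, 0, 0.05], 0], [[0, 0, 0.05], 0], [[0, 0, 0.05], 0], [[0, 0, 0.05], 0], [[0, 0, 0.05], 0]])

```text
clock: 18.05
ee_pos: [633.8, -171.6, 211.5]
orientation: [0.0, 0.938, 0.346, 0.0]
contact_force: [-0.7, 0.1, 2.2]
finger_gap: 8.0
```

Run:
```python
from h import *
to(633.5,-172.5,211,3.1)
s=arm.read_state();print(s["ft_torque"])
for n in("side","top"):
    im=arm.get_image(n); cv2.imwrite(f"pics/{n}8.png",im["color"][:,:,::-1])
t=cv2.imread("pics/top8.png");s=cv2.imread("pics/side8.png")
c=lambda i,x,y,w,h,k:cv2.resize(i[y:y+h,x:x+w],None,fx=k,fy=k,interpolation=cv2.INTER_CUBIC)
cv2.imwrite("pics/g8.png",np.hstack([c(t,270,140,100,100,4),c(s,211,126,100,100,4)]))
```

```text
at [ 633.8 -171.6  211.5] yaw 40.53 tilt [ 1.e-04 -3.e-04 -1.e+00] f [-0.7  0.1  2.2] gap 8.0 t 18.05
shift cm [-0.08  0.05  0.05] turn 37.43
[0.18974834 0.24036058 0.00857584]
```

View pics/g8.png

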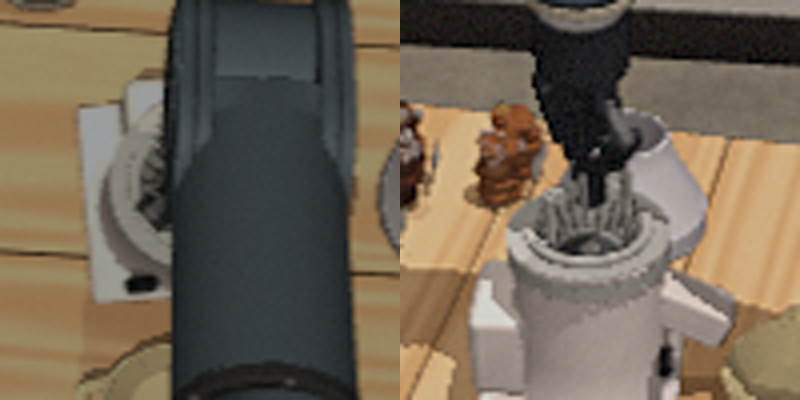

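Call:
carry_out(targets=[[[0, 0, 0], 2], [[0, 0, 0], 4], [[0, 0, 0], 6], [[0, 0, 0], 8], [[0, 0, 0], 10]])

```text
clock: 18.65
ee_pos: [633.7, -171.5, 211.5]
orientation: [0.0, 0.965, 0.262, -0.0]
contact_force: [-2.6, -0.3, 5.0]
finger_gap: 8.0
```

Run:
```python
from h import *
to(633.5,-172.5,211,3.1)
s=arm.read_state();print(s["ft_torque"])
```

```text
at [ 633.7 -171.5  211.5] yaw 30.37 tilt [ 0.e+00 -3.e-04 -1.e+00] f [-2.6 -0.3  5. ] gap 8.0 t 18.65
shift cm [-0.07  0.07  0.05] turn 27.27
[-0.07952151  0.49084005  0.45057825]
```

Call:
carry_out(targets=[[[-0.02, 0, -0.02], 2], [[-0.02, 0, -0.02], 4], [[-0.02, 0, -0.02], 6], [[-0.02, 0, -0.02], 8], [[-0.02, 0, -0.02], 10]])

```text
clock: 19.15
ee_pos: [633.7, -171.4, 211.4]
orientation: [-0.0, 0.984, 0.177, 0.0]
contact_force: [-0.8, 1.5, 3.1]
finger_gap: 7.8
```

Run:
```python
from h import *
to(633.5,-172.5,211,3.1)
s=arm.read_state();print(s["ft_torque"])
```

```text
at [ 633.7 -171.4  211.4] yaw 20.38 tilt [-0.e+00  2.e-04 -1.e+00] f [-0.8  1.5  3.1] gap 7.8 t 19.15
shift cm [-0.05  0.1   0.04] turn 17.28
[0.06800398 0.27317055 0.39406871]
```

Call:
carry_out(targets=[[[0, 0, 0], 2], [[0, 0, 0], 4], [[0, 0, 0], 6], [[0, 0, 0], 8], [[0, 0, 0], 9]])

```text
clock: 19.65
ee_pos: [633.6, -171.2, 211.4]
orientation: [-0.0, 0.995, 0.099, -0.0]
contact_force: [-1.0, 1.3, 3.4]
finger_gap: 7.9
```

Run:
```python
from h import *
to(633.5,-172.5,211,3.1)
s=arm.read_state();print(s["ft_torque"])
```

```text
at [ 633.6 -171.2  211.4] yaw 11.41 tilt [-2.e-04  3.e-04 -1.e+00] f [-1.   1.3  3.4] gap 7.9 t 19.65
shift cm [-0.03  0.12  0.04] turn 8.31
[0.36071989 0.26319845 0.39160982]
```

Now slower, watching the torque for the stop.

Call:
carry_out(targets=[[[0, 0, 0], 1], [[0, 0, 0], 2], [[0, 0, 0], 3], [[0, 0, 0], 4], [[0, 0, 0], 4]])

```text
clock: 20.15
ee_pos: [633.6, -171.1, 211.4]
orientation: [-0.0, 0.998, 0.065, -0.0]
contact_force: [-0.6, 3.4, 2.9]
finger_gap: 8.0
```

Run:
```python
from h import *
to(633.5,-172.5,211,3.1)
s=arm.read_state();print(s["ft_torque"])
```

```text
at [ 633.6 -171.1  211.4] yaw 7.5 tilt [-2.e-04  4.e-04 -1.e+00] f [-0.6  3.4  2.9] gap 8.0 t 20.15
shift cm [-0.03  0.13  0.04] turn 4.4
[0.8137753  0.31237189 0.25683713]
```

Call:
carry_out(targets=[[[0, 0, 0], 0.5], [[0, 0, 0], 1], [[0, 0, 0], 1.5], [[0, 0, 0], 2], [[0, 0, 0], 2]])

```text
clock: 20.65
ee_pos: [633.6, -171.2, 211.5]
orientation: [-0.0, 0.999, 0.048, -0.0]
contact_force: [-0.8, 4.3, 1.6]
finger_gap: 7.4
```

Run:
```python
from h import *
to(633.5,-172.5,211,3.1)
s=arm.read_state();print(s["ft_torque"])
```

```text
at [ 633.6 -171.2  211.5] yaw 5.53 tilt [-1.e-04  3.e-04 -1.e+00] f [-0.8  4.3  1.6] gap 7.4 t 20.65
shift cm [-0.02  0.13  0.05] turn 2.43
[1.09641192 0.25034509 0.3082934 ]
```

Call:
carry_out(targets=[[[0, -0.02, 0], 0.4], [[0, -0.04, 0], 0.8], [[0, -0.04, 0], 1.2], [[0, -0.04, 0], 1.5], [[0, -0.04, 0], 1.5]])

```text
clock: 21.15
ee_pos: [633.6, -171.1, 211.5]
orientation: [0.0, 0.999, 0.035, 0.0]
contact_force: [-0.2, 3.7, 1.5]
finger_gap: 7.8
```

Run:
```python
from h import *
to(633.5,-172.5,211,3.1)
s=arm.read_state();print(s["ft_torque"])
```

```text
at [ 633.6 -171.1  211.5] yaw 4.02 tilt [ 0. -0. -1.] f [-0.2  3.7  1.5] gap 7.8 t 21.15
shift cm [-0.02  0.14  0.05] turn 0.92
[0.85598201 0.23279633 0.37942618]
```

Call:
carry_out(targets=[[[0, 0, 0], 0.3], [[0, 0, 0], 0.6], [[0, 0, 0], 0.8], [[0, 0, 0], 1], [[0, 0, 0], 1]])

```text
clock: 21.65
ee_pos: [633.6, -171.1, 211.5]
orientation: [-0.0, 1.0, 0.026, 0.0]
contact_force: [-1.0, 4.6, 1.3]
finger_gap: 7.9
```

Run:
```python
from h import *
to(633.5,-172.5,211,3.1)
s=arm.read_state();print(s["ft_torque"])
```

```text
at [ 633.6 -171.1  211.5] yaw 3.03 tilt [ 1.e-04  0.e+00 -1.e+00] f [-1.   4.6  1.3] gap 7.9 t 21.65
shift cm [-0.02  0.14  0.05] turn -0.07
[0.8173863  0.18990133 0.42189109]
```

Call:
carry_out(targets=[[[0, 0, 0], 0.3], [[0, 0, 0], 0.6], [[0, 0, 0], 0.8], [[0, 0, 0], 1], [[0, 0, 0], 1]])

```text
clock: 22.15
ee_pos: [633.6, -171.1, 211.5]
orientation: [-0.0, 1.0, 0.018, 0.0]
contact_force: [-1.1, 3.9, 1.0]
finger_gap: 7.8
```

Run:
```python
from h import *
to(633.5,-172.5,211,3.1)
s=arm.read_state();print(s["ft_torque"])
for n in("side","top"):
    im=arm.get_image(n); cv2.imwrite(f"pics/{n}9.png",im["color"][:,:,::-1])
t=cv2.imread("pics/top9.png");s=cv2.imread("pics/side9.png")
c=lambda i,x,y,w,h,k:cv2.resize(i[y:y+h,x:x+w],None,fx=k,fy=k,interpolation=cv2.INTER_CUBIC)
cv2.imwrite("pics/g9.png",np.hstack([c(t,270,140,100,100,4),c(s,221,156,70,70,400/70)]))
```

```text
at [ 633.6 -171.1  211.5] yaw 2.03 tilt [ 0.  0. -1.] f [-1.1  3.9  1. ] gap 7.8 t 22.15
shift cm [-0.01  0.14  0.05] turn -1.07
[0.83108333 0.17483178 0.41520426]
```

View pics/g9.png

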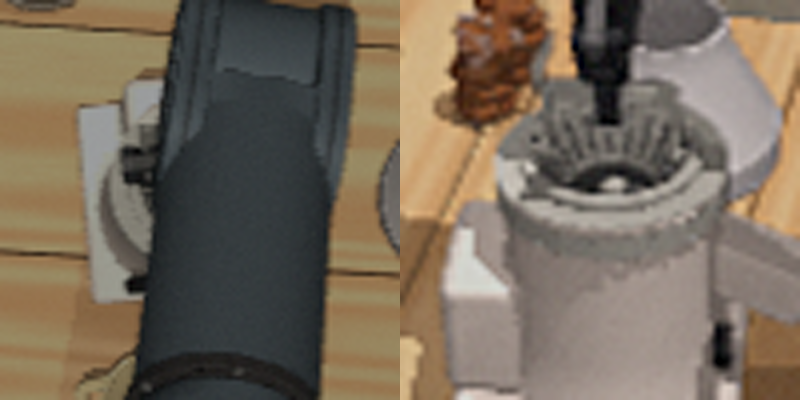

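Call:
carry_out(targets=[[[0, 0, 0], 0.3], [[0, 0, 0], 0.6], [[0, 0, 0], 0.9], [[0, 0, 0], 1.2], [[0, 0, 0], 1.5]])

```text
clock: 22.75
ee_pos: [633.6, -171.1, 211.5]
orientation: [0.0, 1.0, 0.005, -0.0]
contact_force: [-1.3, 3.9, 2.4]
finger_gap: 7.8
```

Run:
```python
from h import *
to(633.5,-172.5,211,3.1)
s=arm.read_state();print(s["ft_torque"])
```

```text
at [ 633.6 -171.1  211.5] yaw 0.53 tilt [-0.e+00 -1.e-04 -1.e+00] f [-1.3  3.9  2.4] gap 7.8 t 22.75
shift cm [-0.01  0.14  0.05] turn -2.57
[0.79372752 0.12284689 0.84247026]
```

Call:
carry_out(targets=[[[0, 0, 0], 0.3], [[0, 0, 0], 0.6], [[0, 0, 0], 0.9], [[0, 0, 0], 1.2], [[0, 0, 0], 1.5]])

```text
clock: 23.25
ee_pos: [633.6, -171.1, 211.5]
orientation: [0.0, 1.0, -0.008, 0.0]
contact_force: [-0.2, 3.1, 1.9]
finger_gap: 8.1
```

Run:
```python
from h import *
to(633.5,-172.5,211,3.1)
s=arm.read_state();print(s["ft_torque"])
```

```text
at [ 633.6 -171.1  211.5] yaw -0.97 tilt [ 0.e+00 -1.e-04 -1.e+00] f [-0.2  3.1  1.9] gap 8.1 t 23.25
shift cm [-0.01  0.14  0.05] turn -4.07
[0.75442836 0.05012635 1.08664872]
```

Call:
carry_out(targets=[[[0, 0, 0], -0.4], [[0, 0, 0], -0.8], [[0, 0, 0], -1.2], [[0, 0, 0], -1.2], [[0, 0, 0], -1.2]])

```text
clock: 23.75
ee_pos: [633.6, -171.1, 211.5]
orientation: [-0.0, 1.0, 0.002, 0.0]
contact_force: [0.1, 3.7, 1.0]
finger_gap: 7.6
```

Run:
```python
from h import *
to(633.5,-172.5,211,3.1)
s=arm.read_state();print(s["ft_torque"])
```

```text
at [ 633.6 -171.1  211.5] yaw 0.23 tilt [ 1.e-04  1.e-04 -1.e+00] f [0.1 3.7 1. ] gap 7.6 t 23.75
shift cm [-0.01  0.14  0.05] turn -2.87
[0.87420144 0.02856348 0.74947523]
```

Call:
carry_out(targets=[[[0, -0.02, 0], -0.4], [[0, -0.03, 0], -0.8], [[0, -0.03, 0], -0.8], [[0, -0.03, 0], -0.8], [[0, -0.03, 0], -0.8]])

```text
clock: 24.25
ee_pos: [633.5, -171.0, 211.5]
orientation: [0.0, 1.0, 0.009, 0.0]
contact_force: [0.0, 0.5, 1.3]
finger_gap: 7.8
```

Call:
carry_out(targets=[[[0, 0, 0], 0], [[0, 0, 0], 0], [[0, 0, 0], 0], [[0, 0, 0], 0], [[0, 0, 0], 0]], claw=0)

```text
clock: 24.75
ee_pos: [633.5, -171.0, 211.5]
orientation: [0.0, 1.0, 0.009, -0.0]
contact_force: [-0.3, 0.4, -0.1]
finger_gap: 42.6
```

Call:
carry_out(targets=[[[0, 0, 0], 0], [[0, 0, -1], 0], [[0, 0, -3], 0], [[0, 0, -6], 0], [[0, 0, -10], 0]])

```text
clock: 25.25
ee_pos: [632.8, -170.6, 312.0]
orientation: [-0.0, 1.0, 0.009, -0.001]
contact_force: [1.0, -0.6, 0.4]
finger_gap: 42.5
```

Call:
carry_out(targets=[[[-1, 3, 0], 0], [[-2, 6, 0], 0], [[-3, 10, 0], 0], [[-4, 14, 0], 0], [[-5, 18, 0], 0]])

```text
clock: 25.75
ee_pos: [586.4, -353.1, 312.6]
orientation: [0.0, 1.0, 0.009, 0.0]
contact_force: [0.6, -0.2, -0.1]
finger_gap: 42.9
```

Call:
carry_out(targets=[[[0, 3, 0], 0], [[0, 5, 0], 0], [[0, 5, 0], 0], [[0, 5, 0], 0], [[0, 5, 0], 0]])

```text
clock: 26.25
ee_pos: [588.3, -400.2, 311.9]
orientation: [-0.0, 1.0, 0.01, 0.0]
contact_force: [0.2, -0.0, 0.4]
finger_gap: 42.3
```

Run:
```python
from h import *
to(633.5,-172.5,211,3.1)
for n in("side","top"):
    im=arm.get_image(n); cv2.imwrite(f"pics/{n}10.png",im["color"][:,:,::-1])
    V,S,f=chans(im); print(n,radial(im,(632,-172),167,52,6,V,-1))
    if n=="top": b=rect(im,(631.2,-171.9),212,65,6); cv2.imwrite("pics/b10.png",cv2.resize(b[:,:,::-1],(600,600)))
t=cv2.imread("pics/top10.png");s=cv2.imread("pics/side10.png")
c=lambda i,x,y,w,h,k:cv2.resize(i[y:y+h,x:x+w],None,fx=k,fy=k,interpolation=cv2.INTER_CUBIC)
cv2.imwrite("pics/g10.png",np.hstack([c(t,270,140,100,100,4),c(s,221,156,70,70,400/70)]))
```

```text
at [ 588.3 -400.2  311.9] yaw 1.13 tilt [ 6.e-04  8.e-04 -1.e+00] f [ 0.2 -0.   0.4] gap 42.3 t 26.25
shift cm [  4.96 -22.67  10.11] turn -1.97
side (array([ 632.07206628, -170.38926573]), np.float64(51.74320888367434), np.int64(180), np.float64(3.03859360939632))
top (array([ 630.70256778, -171.89504687]), np.float64(50.02885825048511), np.int64(132), np.float64(0.4598074390544573))
```

View pics/g10.png

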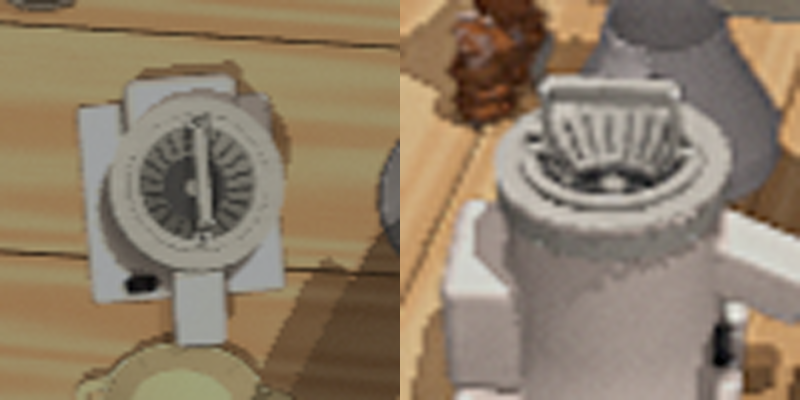

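View pics/b10.png

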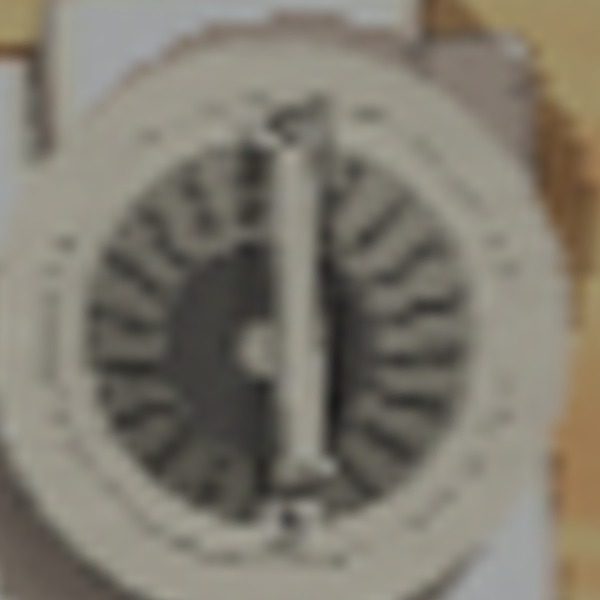

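Run:
```python
from h import *
im=arm.get_image("side");tp=arm.get_image("top")
for h in (208,212,216,224): print(h,proj(im,[[635.5,-173,h]]),proj(tp,[[631,-172,h]]))
b=rect(tp,(631.2,-171.9),212,45,6);g=cv2.cvtColor(b,cv2.COLOR_RGB2GRAY)
m=(g>118).astype(np.uint8); m[:,:220]=0; m[:,320:]=0; m[:160]=0;m[390:]=0
n,l,st,ce=cv2.connectedComponentsWithStats(m);j=1+st[1:,4].argmax()
p=np.argwhere(l==j)[:,::-1].astype(np.float32);v=cv2.fitLine(p,cv2.DIST_HUBER,0,.01,.01).ravel();print(st[j],v,"bar yaw",np.degrees(np.arctan2(v[0]*np.sign(v[1]),abs(v[1]))))
P=rect(tp,(625,-170),15,120,4);hs=cv2.cvtColor(P,cv2.COLOR_RGB2HSV);V=hs[...,1].astype(float)
# left base-plate edge rows
rows=range(120,700,10);pts=[]
for r in rows:
    d=np.diff(cv2.GaussianBlur(V[r:r+1],(9,1),2)[0][100:300]); pts.append((100+d.argmin(),r,d.min()))
pts=np.array([q for q in pts if q[2]<-3],np.float32)[:,:2];v=cv2.fitLine(pts,cv2.DIST_HUBER,0,.01,.01).ravel();print(len(pts),"plate yaw",np.degrees(np.arctan(v[0]/v[1])))
s=cv2.imread("pics/side10.png");cv2.imwrite("pics/s10.png",cv2.resize(s[160:215,225:295],None,fx=10,fy=10,interpolation=cv2.INTER_NEAREST))
```

```text
208 [[257.24136791 170.5560943 ]] [[320.22948784 182.99690432]]
212 [[257.1981225  169.49648267]] [[320.35004609 182.78888086]]
216 [[257.15474619 168.43366379]] [[320.47125531 182.57973416]]
224 [[257.0675985  166.29834583]] [[320.71564782 182.15803446]]
[  234   160    64   230 10319] [4.5228738e-02 9.9897665e-01 2.6693808e+02 2.7521112e+02] bar yaw 2.5923
58 plate yaw 2.9603243
```

View pics/s10.png

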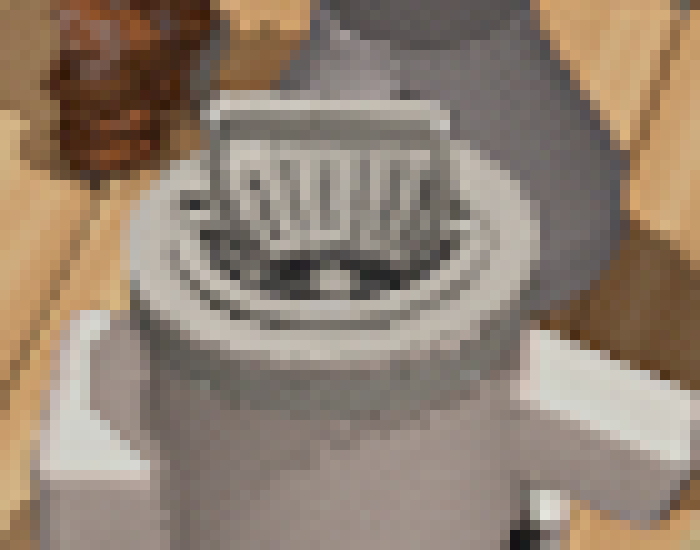

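```bash
python3 -c "
from station import arm
print(arm.hand_in())"
```

```text
the job is handed in; nothing more can be done
None
```

The burr carrier is back in the mill, seated fully home and turned clockwise until the collar came up against its stop. I then let go and handed the job in at about 26 s; no verdict is reported.

**Lowering:** I lifted the carrier by its handle, lined its dogs up with the collar slot seen in the camera, and lowered it in small steps. The dogs went straight into the slot, so I never had to turn it to find the slot. The cone brushed the throat once on the way down, and I re-centred it by about 1.5 mm. The tool force changed by no more than about 10 N until the carrier was home.

**Turning:** I turned it clockwise about 40°. The torque stayed around 0.4 N m, then jumped to about 1.1 N m at the stop. That peak could mean up to about 50 N on the dogs, against the 60 N limit; I estimated this from the wrist torque and did not measure it at the mill. I then backed off and released.

**Last checks:**
- **Height:** the handle middle is about 45 mm above the rim by arm position, and the side view agrees to within a pixel or so (about 3 mm).
- **Centring:** flange and throat centres agree within about 1 mm in the top view. The side-view fit of the flange was poor (about 3 mm scatter), so I did not use it.
- **Angle:** the bar is at 2.6° and the mill at 3.0°. The gripper's own angle on release was about 1.5° off the bar, so the bar slipped slightly in the pads at the stop.
- **Robot:** it stands well clear, with no contact force.
- **Other objects:** I saw nothing disturbed, but did not measure the hopper, bowl, packet or brush.

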